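Fold down the sprung bottle step, prove it and load it

ROBOT

A 7-joint arm with a two-finger parallel gripper is mounted at the origin on a cart in front of the work surface, level with it; the furniture and walls round the work are solid. World frame = base frame: x ahead of the robot, y to its left, z up, the work surface at z = 0. Lengths are in mm, angles in rad, forces in N, time in s.
With the tool pointing down it reaches from about 425 to 950 mm from the base axis. Payload 16.7 kg.
Tool frame: the origin (TCP) lies at the very end of the fingers, on their centre line; the grasp point (between the pads) lies robot.grip_point_offset behind it (robot.grip_point_offset is the distance from the TCP to the grasp point, in mm); z points along the fingers, y is the direction in which the jaws open and shut (so a half turn about z gives the same grasp; the last joint's range is limited). The gripper opens to 94 mm and grips with 3 to 60 N. Pads are 16 mm wide; open, the fingers measure 119 mm over their backs; the gripper's body (75 mm by 177 mm) begins 78 mm behind the grasp point.
Start: joints at [1.137, 0.426, 0.074, 1.606, -0.034, 1.111, -0.067], TCP at [188.973, -647.969, 205.467] pointing down, gripper open.
Joint ranges: [-2.85, 2.85], [-0.5, 2.14], [-1.23, 1.37], [0.21, 2.46], [-1.02, 4.16], [0.16, 2.05], [-2.73, 2.73]. Speed limits (rad/s): [1.89, 1.89, 2.39, 2.39, 3.01, 3.01, 3.01].

INTERFACE

Orientations are given as a rotation vector (axis times angle).
In Python, from plant import robot gives the robot as it stands.
- The arm moves only by the tool send_rows, never from a script. Its argument "motion" is a list of rows, each a list of 3 entries, a list of its own where there are three numbers: the turn, a rotation vector about the world's x, y, z in degrees, then the shift along the world's x, y, z in mm, then the finger opening in mm, from 0 to 94. In form: [[[rx, ry, rz], [tx, ty, tz], claw], ...]. A call has 1 to 5 rows; each row is the pose to reach, as a shift and turn from the pose commanded when the call began; what a row does not reach only later rows make up. A row lasts 1/12 s, in which the tool goes at most 41.7 mm and 7.16 degrees, less where a joint would pass 70% of its speed; a pose out of reach is approached as far as the arm can. A call with a gripper value outside its range is refused whole. The fingers move at their own pace and stop on an object; the grip force is fixed at half the most. Time passes only in rows, so rows that repeat a pose let the fingers close. It gives the time, the measured TCP pose, the force and the opening at its end, in the units of the state.
- robot.state(): the state, without advancing time (a new reading comes with each control period).
- robot.snapshot(name): name is "side" or "top" or "wrist"; returns a dict with "img" (400x640x3 uint8, red, green, blue), "intrinsics" (3x3 intrinsics, pixels), "R" (3x3) and "t" (3): a world point X has camera coordinates R X + t; the wrist camera has in their place "tool_from_camera" (4x4, takes a point from camera to tool coordinates, whose origin is the TCP and whose axes are the flange's). Camera axes: x right, y down, z forward; pixel columns grow to the right and rows downward; lengths in mm; the calibration is good to about 2 mm. A picture is of the moment at which its call begins: read the wrist's pose just before it. There is no depth.
- robot.sign_off(): hands the job in, once; it reports no verdict.
Trained networks look in the newest picture that a camera, given by its name, has taken for a name from the list of things; names that differ only in an ending like _2 or _b are one class to them, and where a whole thing is asked for, a point or a joint stands for the part that bears it (a point fixed in the world has none). Each returns a list of dicts, best first, with "p" (0 to 1); they miss things now and then, are a little off and sometimes report something else, mostly with a low value. They report only what shows in the picture. A call takes as long as a camera call. They do not tell look-alikes from the thing itself.
- robot.silhouettes(camera, target): "region" (400x640 bool, what is visible of it) and "extent" ([left, top, right, bottom] in pixels, round what is visible of it).
- robot.place_of(camera, target): "uv" ([column, row] in pixels: a listed point, or the origin of a listed thing).
The state is a dict: "clock": time; "q": joint angles; "joint_vel": joint speeds; "joint_torque": joint torques, N m; "tcp_pos": TCP position; "tcp_rot": TCP orientation; "wrist_force": force on the tool from outside, world axes, zero at the start; "torque": the same for the moment, N m; "grip_width": finger opening in mm.
Only numpy, scipy, OpenCV 4.12 (cv2) and the standard library are available. Lean on these libraries where they do the work, as an engineer would, in place of code of your own. Each camera call takes 0.05 s, during which the arm holds its last target. There are 200 camera calls.

TASK

Press the red toe plate of the sprung step down with your closed fingertips, past its over-centre point until the step snaps to its lower stop, and then prove it: lean straight down on the toe plate steadily with 10 to 16 N for a full second, and never push the step with more than 25 N. Then stand the small white bottle with the blue cap upright inside the black ring on the step, without tipping it over or knocking the other things on the desk about.

Things in the scene. Friction and masses are not known exactly. Their poses are not given: they have to be found in the camera images.
- stand: bottle stand screwed to the desk: grey base plate 150 x 120 x 10 mm, two grey cheeks 72 mm high, 104 mm over their outsides, at its +x end, and two stop posts under the step. Origin: centre of the underside; x points from the step's free edge to the hinge, z up. Hinge pin along y at x = +55 mm, z = 60 mm; but cheeks, hinge, stops and step are set together up to 5 mm higher or lower, not measured.
- step (a joint): the hinged aluminium step, a plate 84 mm wide, 6 mm thick, reaching 120 mm from the hinge towards the stand's -x (mid-plane through the hinge). 0 rad = up on the upper stop, the plate sloping 0.8 rad (46 degrees) above level, free edge highest; 0.8 = down on the lower stop, plate level, its top 63 mm above the desk give or take the 5 mm setting; home above 0.76.
- toe_spot (a point): point on the base plate straight below where the centre of the red ribbed toe plate (outer 38 mm of the step) lies when down, 100 mm from the hinge. An over-centre spring resists there with some 8 N at joint 0, falling evenly to zero near 0.53; past that the step snaps down and holds (5 N); let go before, it springs back up. The lower stop is hard: under 0.5 mm of give at 20 N.
- ring_spot (a point): point on the base plate straight below where the centre of the black bottle ring lies when the step is down. The ring is fixed on the step's top face, 45 mm from the hinge: inner diameter 54 mm, outer 60 mm, rim 4 mm high.
- oil_bottle: small white plastic bottle with blue screw cap, 66 mm high, about 60 g: round body 35 mm across up to 50 mm (grip it there, about 35 mm up), cap 23 mm across above. Origin: centre of the underside; z up. It stands on the desk either right or left of the stand.
- dropper_bottle: amber glass dropper bottle with black bulb, 29 mm across, 102 mm high; bystander on the other side of the stand. Origin: centre of the underside.
- tape_roll: brown tape roll lying flat, 92 mm across, 48 mm high; bystander. Origin: centre of the underside.
- tally_counter: grey metal hand tally counter 23 x 74 x 54 mm; bystander. Origin: centre of the underside.
- marker: red and white marker 17 x 135 x 16 mm lying on the desk at the left; bystander. Origin: centre of the underside.
Not all that is in view belongs to the job. Of the things shaped like the stand, the grey one is meant.

How it is judged (in metres and radians):
On the way, in this order (a step that is already met when the one before it is completed fails the run):
1. the step is down on its lower stop and the fingertips lean on it with 9.5 to 16.5 N for 0.8 s (value of joint step above 0.76 rad and contact force between the fingers and step between 9.5 and 16.5 N), for 0.8 s.
2. the white bottle stands upright in the ring on the lowered step (value of joint step above 0.76 rad and horizontal distance between oil_bottle and ring_spot below 0.012 m and height (world z) of oil_bottle between 0.053 and 0.074 m and angle between oil_bottle's own z axis and vertical below 0.1 rad), for 0.2 s.
At the end, for the whole second after the job is handed in: The step is down on its lower stop (joint above 0.76 rad) and the white bottle stands still, upright (within 0.1 rad), on the step inside the ring: its underside centre within 12 mm of the ring's centre sideways, 53 to 74 mm above the desk (all of step 2 and linear speed of oil_bottle below 0.02 m/s); the robot touches nothing.
It fails at once if the step is pushed with more than 25 N (contact force between any of the arm, the fingers and step above 25 N).
It fails at once if the white bottle is tipped over (angle between oil_bottle's own z axis and vertical above 0.7 rad).
It fails at once if another thing on the desk is knocked away by more than 25 mm (distance of any of dropper_bottle, tape_roll, tally_counter, marker from where it was at the start of the episode above 0.025 m).
It also fails if it takes over 64 s, if anything falls off the work surface, if the arm or the gripper's body presses on something with over 40 N, if the wrist force passes 120 N, or if a joint passes its speed limit or range.

## Working session

There is one attempt and no reset: what is moved stays moved. The work goes in short steps, Python scripts to look and compute and a tool call to move; the robot and the scene stay as the last step left them, time stands still between calls to the robot, and variables do not carry over. Pictures are saved under pics/ and viewed, on a budget of 10 in all, crops included, one or two more only if the job needs it, and the job is handed in when it is done.

Besides the shell and the picture viewer there is one more tool, called after "Request:" by a JSON object that holds its "api" and its "payload", one argument or row to a line. send_rows: Moves the arm, as the interface text tells. Its arguments: {"type":"object","properties":{"motion":{"type":"array"}},"required":["motion"]}

```bash
mkdir -p pics; ls; cat > h.py <<'E'
import numpy as np, cv2
from plant import robot
def snap(n,f=None):
    s=robot.snapshot(n)
    if f: cv2.imwrite('pics/'+f,s['img'][:,:,::-1])
    return s
def ray(s,uv):
    K=np.array(s['intrinsics']);R=np.array(s['R']);t=np.array(s['t'])
    d=R.T@np.linalg.inv(K)@np.array([uv[0],uv[1],1.]);return -R.T@t,d
def onz(s,uv,z):
    c,d=ray(s,uv);return c+d*(z-c[2])/d[2]
def proj(s,X):
    p=np.array(s['R'])@np.array(X,float)+np.array(s['t']);p=np.array(s['intrinsics'])@p;return p[:2]/p[2]
E
python3 - <<'E'
from h import *
np.set_printoptions(precision=1,suppress=True)
st=robot.state();print(st,robot.grip_point_offset)
for n in('side','top'):
    s=snap(n,n+'0.png');print(n,ray(s,(320,200)))
    for o in('stand','toe_spot','ring_spot','oil_bottle','dropper_bottle','tape_roll','tally_counter','marker'):
        for r in robot.place_of(n,o)[:3]:
            print(o,round(r['p'],2),np.array(r['uv']),onz(s,r['uv'],10 if 'spot' in o else 0))
cv2.imwrite('pics/both0.png',np.vstack([cv2.imread('pics/side0.png'),cv2.imread('pics/top0.png')])[:, :])
E
```

```text
pics
{'clock': 0.0, 'q': array([ 1.1,  0.4,  0.1,  1.6, -0. ,  1.1, -0.1]), 'joint_vel': array([-0., -0., -0., -0.,  0.,  0., -0.]), 'joint_torque': array([ -0. , -93.6,   3.7, -45.4,  -0. ,   0. ,   0. ]), 'tcp_pos': array([ 188.8, -647.6,  204.7]), 'tcp_rot': array([-3.1, -0.4,  0. ]), 'wrist_force': array([-0.8, -0.1,  0.2]), 'torque': array([-0. ,  0. ,  0.1]), 'grip_width': 93.8940963547468} 18.8
side (array([-878.2, -243.8, 1065.4]), array([ 0.8,  0.1, -0.6]))
stand 0.86 [352.8 222.2] [ 465.9 -141.3    0. ]
toe_spot 0.76 [361.2 225.2] [ 443.2 -171.7   10. ]
ring_spot 0.78 [353.7 215.8] [ 488.7 -140.9   10. ]
oil_bottle 0.74 [403.  217.9] [ 525.3 -307.5    0. ]
dropper_bottle 0.59 [233.  210.5] [444.2 273.5   0. ]
tape_roll 0.77 [458.4 210.8] [ 607.  -497.4    0. ]
tally_counter 0.55 [205.5 208.5] [435.4 369.9   0. ]
marker 0.57 [174.1 205.3] [430.2 483.    0. ]
top (array([ 330.6,  -20.1, 1402.6]), array([ 0.1,  0. , -1. ]))
stand 0.96 [359.1 210.6] [ 467.4 -142.9    0. ]
stand 0.78 [305.6 207.1] [480.4  55.1  -0. ]
toe_spot 0.87 [366.9 220. ] [ 431.9 -170.2   10. ]
toe_spot 0.65 [308.8 217.3] [441.8  42.6  10. ]
ring_spot 0.92 [358.  207.8] [ 476.8 -138.1   10. ]
ring_spot 0.65 [304.1 203.9] [491.2  60.2  10. ]
oil_bottle 0.45 [404.8 196.6] [ 519.6 -313.     0. ]
dropper_bottle 0.41 [248.  221.9] [425.4 267.6   0. ]
tape_roll 0.88 [452.  174.2] [ 604.  -491.2    0. ]
tally_counter 0.57 [224.7 219.6] [433.9 354.1   0. ]
tally_counter 0.23 [304.9 204.6] [489.8  57.7   0. ]
marker 0.65 [187.2 224.4] [416.1 492.4   0. ]
```

View pics/side0.png

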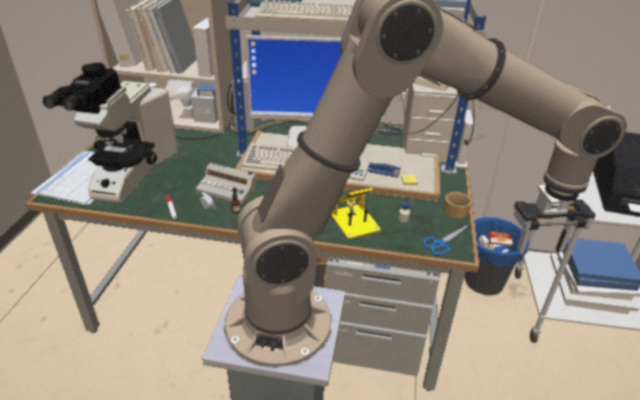

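View pics/top0.png

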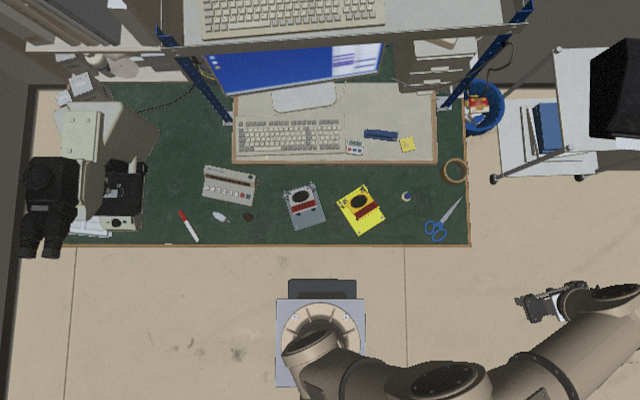

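The view from above shows the grey stand at about (305,205), with the yellow look-alike at (360,208). The white bottle with the blue cap is at (405,197), the scissors and tape are to the right, and the amber dropper is at (248,218). The stand is about 20° yawed. I'll move above the bottle first, then look at it close up.

Request:
{"api": "send_rows", "payload": {
  "motion": [
    [[0,0,0],[24,24,15],94],
    [[0,0,0],[48,50,30],94],
    [[0,0,0],[72,78,45],94],
    [[0,0,0],[98,106,60],94],
    [[0,0,0],[124,134,70],94]
  ]
}}

```text
clock: 1.32
tcp_pos: [313.9, -512.9, 277.0]
tcp_rot: [3.109, 0.443, 0.001]
wrist_force: [1.1, -0.1, -0.3]
grip_width: 93.8
```

Request:
{"api": "send_rows", "payload": {
  "motion": [
    [[0,0,0],[26,28,0],94],
    [[0,0,0],[52,56,10],94],
    [[0,0,0],[78,84,15],94],
    [[0,0,0],[104,112,20],94],
    [[0,0,0],[130,140,25],94]
  ]
}}

```text
clock: 1.73
tcp_pos: [443.9, -372.4, 301.1]
tcp_rot: [3.11, 0.444, 0.001]
wrist_force: [1.2, -0.2, 0.5]
grip_width: 94.2
```

Request:
{"api": "send_rows", "payload": {
  "motion": [
    [[0,0,0],[15,25,0],94],
    [[0,0,0],[30,35,0],94],
    [[0,0,0],[30,35,0],94]
  ]
}}

```text
clock: 1.98
tcp_pos: [476.1, -335.3, 300.6]
tcp_rot: [-3.108, -0.453, -0.002]
wrist_force: [-1.0, 1.0, -0.5]
grip_width: 93.7
```

```bash
cat >> h.py <<'E'
from scipy.spatial.transform import Rotation as Ro
def wrist(f=None):
    st=robot.state();s=snap('wrist',f)
    T=np.eye(4);T[:3,:3]=Ro.from_rotvec(st['tcp_rot']).as_matrix();T[:3,3]=st['tcp_pos']
    s['tcp']=T
    W=np.linalg.inv(T@np.array(s['tool_from_camera']));s['R']=W[:3,:3];s['t']=W[:3,3];return s
np.set_printoptions(precision=2,suppress=True)
E
python3 - <<'E'
from h import *
s=wrist('w1.png');print(s['tcp'],s['tool_from_camera'],ray(s,(320,200)))
for o in('stand','toe_spot','ring_spot','oil_bottle','tape_roll'):
    for r in robot.place_of('wrist',o)[:3]:
        print(o,round(r['p'],2),np.array(r['uv']),onz(s,r['uv'],10 if 'spot' in o else 0))
for r in robot.silhouettes('wrist','oil_bottle'): print(r['p'],r['extent'])
E
```

```text
[[   0.96    0.29    0.    476.12]
 [   0.29   -0.96    0.   -335.33]
 [   0.     -0.     -1.    300.64]
 [   0.      0.      0.      1.  ]] [[   0.     -0.96   -0.27   79.04]
 [   1.      0.      0.     -0.05]
 [  -0.     -0.27    0.96 -179.19]
 [   0.      0.      0.      1.  ]] (array([ 551.64, -312.9 ,  479.95]), array([-0.26, -0.08, -0.96]))
stand 0.72 [64.1 87.8] [478.3   61.89   0.  ]
stand 0.61 [203.4 139. ] [ 463.65 -151.38    0.  ]
toe_spot 0.81 [ 69.1 119.8] [435.67  43.84  10.  ]
toe_spot 0.64 [65.5 83.9] [485.89  52.49  10.  ]
toe_spot 0.63 [212.1 163.1] [ 432.82 -174.69   10.  ]
ring_spot 0.94 [195.8 124.8] [ 483.01 -139.82   10.  ]
ring_spot 0.9 [59.8 74.6] [496.43  61.25  10.  ]
oil_bottle 0.8 [313.6 132.4] [ 522.6  -313.24    0.  ]
tape_roll 0.95 [443.7 109.9] [ 611.43 -493.35    0.  ]
0.86 [300.0, 119.4, 324.8, 151.3]
```

View pics/w1.png

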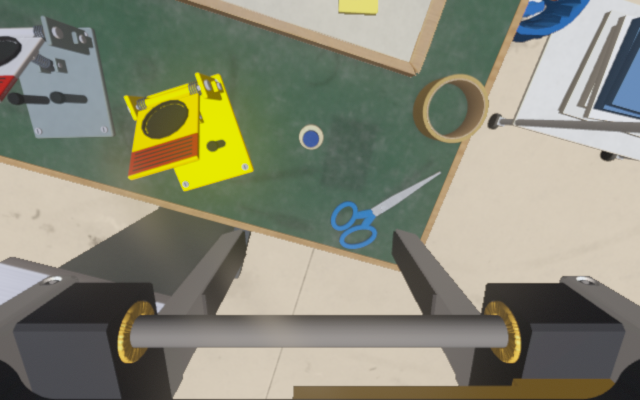

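The wrist view shows the bottle at (312,138), clear of its neighbours, and the grey stand at the left edge (75,85). The yellow look-alike stands between them. Next I'll go above the grey stand and close the fingers.

Request:
{"api": "send_rows", "payload": {
  "motion": [
    [[0,0,0],[-3,38,0],0],
    [[0,0,0],[-6,76,0],0],
    [[0,0,0],[-9,114,0],0],
    [[0,0,0],[-12,152,0],0],
    [[0,0,0],[-15,190,0],0]
  ]
}}

```text
clock: 2.75
tcp_pos: [457.2, -148.0, 300.6]
tcp_rot: [3.11, 0.442, 0.0]
wrist_force: [0.8, 0.3, -0.8]
grip_width: 64.3
```

Request:
{"api": "send_rows", "payload": {
  "motion": [
    [[0,0,0],[-3,38,0],0],
    [[0,0,0],[-6,76,0],0],
    [[0,0,0],[-9,114,0],0],
    [[0,0,0],[-12,152,0],0],
    [[0,0,0],[-15,185,0],0]
  ]
}}

```text
clock: 3.17
tcp_pos: [442.4, 37.8, 300.8]
tcp_rot: [3.11, 0.444, 0.001]
wrist_force: [1.9, 0.1, 1.0]
grip_width: 30.8
```

Request:
{"api": "send_rows", "payload": {
  "motion": [
    [[0,0,0],[0,0,0],0],
    [[0,0,0],[0,0,0],0],
    [[0,0,0],[0,0,0],0]
  ]
}}

```text
clock: 3.42
tcp_pos: [443.0, 35.1, 300.5]
tcp_rot: [3.11, 0.443, 0.0]
wrist_force: [0.0, 0.4, -0.3]
grip_width: 10.8
```

```bash
python3 - <<'E'
from h import *
s=wrist('w2.png');print(s['tcp'])
for o in('stand','toe_spot','ring_spot','step'):
    for r in robot.place_of('wrist',o)[:3]:
        print(o,round(r['p'],2),np.array(r['uv']),onz(s,r['uv'],10 if 'spot' in o else 0))
t=snap('side','side2.png')
for o in('stand','toe_spot','ring_spot','oil_bottle'):
    for r in robot.place_of('side',o)[:3]:
        print(o,round(r['p'],2),np.array(r['uv']),onz(t,r['uv'],10 if 'spot' in o else 0))
E
```

```text
[[  0.96   0.28   0.   443.04]
 [  0.28  -0.96  -0.    35.11]
 [  0.     0.    -1.   300.51]
 [  0.     0.     0.     1.  ]]
stand 0.94 [434.6 183.1] [ 467.04 -154.22    0.  ]
stand 0.64 [312.3 137.1] [481.88  56.52   0.  ]
toe_spot 0.87 [312.  166.5] [439.07  44.56  10.  ]
toe_spot 0.86 [440.8 207.8] [ 432.66 -175.17   10.  ]
ring_spot 0.91 [431.8 173.8] [ 480.85 -139.86   10.  ]Traceback (most recent call last):
  File "<stdin>", line 4, in <module>
ValueError: it knows: dropper_bottle, marker, oil_bottle, ring_spot, stand, tally_counter, tape_roll, toe_spot
```

View pics/w2.png

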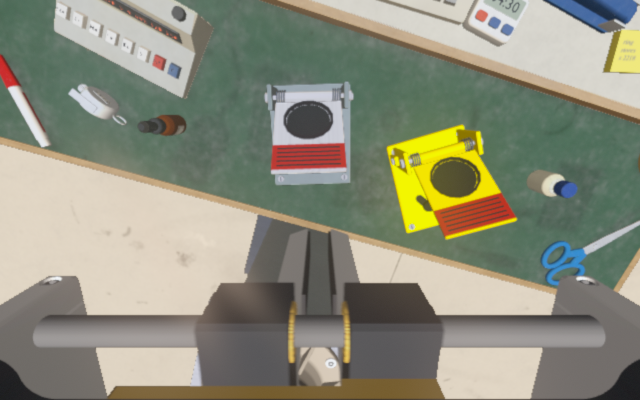

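Now the wrist view has the grey stand centred at (310,135), with its toe plate at (309,157) and the ring at (308,120). It is almost aligned with the tool. I'll fit the stand's pose by projecting its model.

```bash
cat >> h.py <<'E'
def sw(P,x,y,z):  # stand -> world, P=(x,y,yaw)
    c,n=np.cos(P[2]),np.sin(P[2]);return np.array([P[0]+c*x-n*y,P[1]+n*x+c*y,z])
def model(P,th,dz=0):
    a=.8-th;L=[]
    for x,y in((-75,-60),(-75,60),(75,60),(75,-60)):L.append(sw(P,x,y,10))
    for r in(120,82):
        for y in(-42,42):L.append(sw(P,55-r*np.cos(a)-3*np.sin(a),y,60+dz+r*np.sin(a)+3*np.cos(a)))
    return L
E
python3 - <<'E'
from h import *
s=wrist();im=s['img'].copy()
hsv=cv2.cvtColor(im,cv2.COLOR_RGB2HSV)
m=cv2.inRange(hsv,(0,150,60),(8,255,255))|cv2.inRange(hsv,(172,150,60),(180,255,255));m[:,:250]=0;m[:,360:]=0
m=cv2.morphologyEx(m,cv2.MORPH_CLOSE,np.ones((7,7)));print(cv2.minAreaRect(cv2.findNonZero(m)),cv2.boundingRect(m))
for r in robot.silhouettes('wrist','stand'): print(r['p'],r['extent'])
P=(480,58,np.radians(18.5))
big=cv2.resize(im[60:240,200:420],None,fx=3.6,fy=3.3,interpolation=cv2.INTER_CUBIC)[:,:,::-1].copy()
for i,X in enumerate(model(P,0)):
    u=proj(s,X);print(u);cv2.circle(big,(int((u[0]-200+.5)*3.6),int((u[1]-60+.5)*3.3)),4,(0,255,0) if i<4 else (255,0,255),1)
cv2.imwrite('pics/c2.png',big)
t=snap('side')
for o in('stand','toe_spot','ring_spot','oil_bottle'):
    for r in robot.place_of('side',o)[:3]:
        print(o,round(r['p'],2),np.array(r['uv']),onz(t,r['uv'],10 if 'spot' in o else 0))
E
```

```text
((307.6653747558594, 155.96115112304688), (22.754032135009766, 74.09219360351562), 88.09085083007812) (271, 144, 75, 25)
0.73 [390.4, 125.8, 516.2, 238.7]
0.66 [265.3, 83.0, 353.4, 184.1]
[350.68 184.85]
[275.45 187.77]
[267.36  87.97]
[349.57  84.49]
[346.72 175.04]
[271.43 177.98]
[344.33 148.34]
[273.05 151.2 ]
stand 0.73 [234.6 208.9] [454.17 271.     0.  ]
stand 0.71 [297.2 215.8] [461.25  50.12   0.  ]
stand 0.69 [291.2 210.2] [487.89  77.26   0.  ]
toe_spot 0.5 [298.3 217.1] [442.45  42.2   10.  ]
ring_spot 0.94 [352.6 219.3] [ 468.77 -139.61   10.  ]
ring_spot 0.6 [295.  210.2] [477.79  61.46  10.  ]
oil_bottle 0.44 [403.2 220.7] [ 509.81 -308.88    0.  ]
```

View pics/c2.png

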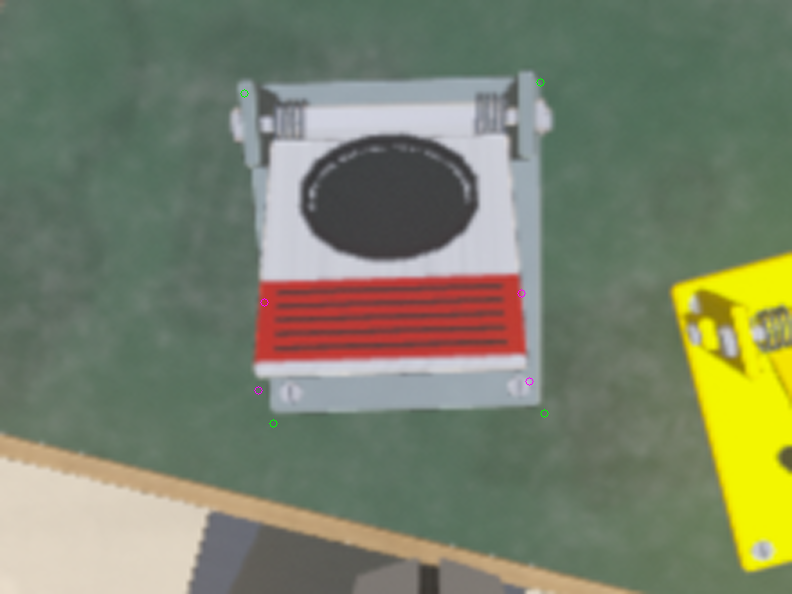

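The projected model puts the stand at about (484, 59) mm with a yaw of 18°, and the networks agree within 3 mm. My remaining plate error was a sign slip in the top-face offset. I'll go above the raised toe plate, about 66 mm out from the hinge.

Request:
{"api": "send_rows", "payload": {
  "motion": [
    [[0,0,0],[8,5,-35],0],
    [[0,0,0],[16,10,-70],0],
    [[0,0,0],[24,15,-105],0],
    [[0,0,0],[30,20,-130],0],
    [[0,0,1.8],[30,20,-142],0]
  ]
}}

```text
clock: 4.38
tcp_pos: [472.3, 56.8, 155.3]
tcp_rot: [-3.102, -0.493, 0.005]
wrist_force: [-1.1, 0.4, 0.1]
grip_width: 0.5
```

Request:
{"api": "send_rows", "payload": {
  "motion": [
    [[0,0,0],[0,0,0],0],
    [[0,0,0],[0,0,-2],0],
    [[0,0,0],[0,0,-4],0],
    [[0,0,0],[0,0,-6],0]
  ]
}}

```text
clock: 4.72
tcp_pos: [473.6, 56.0, 153.5]
tcp_rot: [3.103, 0.491, 0.003]
wrist_force: [-0.6, -0.0, -1.0]
grip_width: 0.2
```

Request:
{"api": "send_rows", "payload": {
  "motion": [
    [[0,0,0],[0,0,-1],0],
    [[0,0,0],[0,0,-2],0],
    [[0,0,0],[0,0,-3],0],
    [[0,0,0],[0,0,-4],0]
  ]
}}

```text
clock: 5.05
tcp_pos: [473.1, 56.0, 148.6]
tcp_rot: [3.103, 0.493, 0.001]
wrist_force: [1.1, 1.1, 0.1]
grip_width: 0.3
```

```bash
python3 - <<'E'
from h import *
s=wrist();im=s['img'].copy();print(s['tcp'][:3,3],robot.state()['wrist_force'])
cv2.imwrite('pics/c3.png',cv2.resize(im[:,120:520],None,fx=1.5,fy=1.5)[:,:,::-1])
E
```

```text
[473.07  55.98 148.65] [-0.12  0.79  0.26]
```

View pics/c3.png

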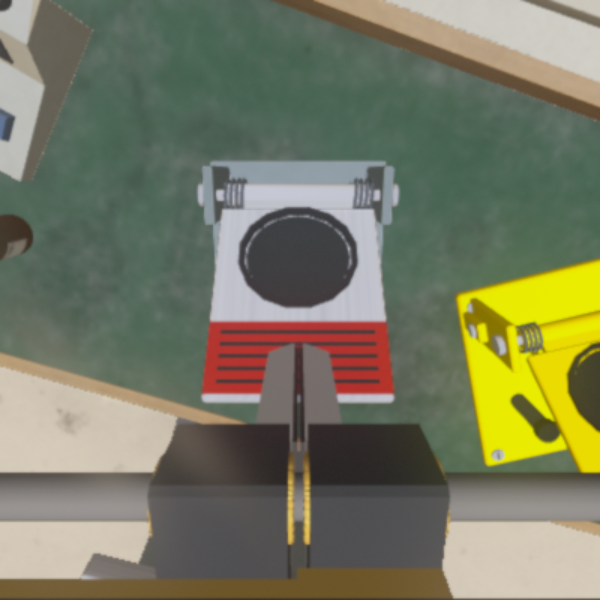

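The closed fingertips are centred over the red plate, tips at (298,345) in the crop, about 8 mm above it. I'll feel for first contact.

Request:
{"api": "send_rows", "payload": {
  "motion": [
    [[0,0,0],[0,0,-1],0],
    [[0,0,0],[0,0,-2],0],
    [[0,0,0],[0,0,-3],0],
    [[0,0,0],[0,0,-4],0],
    [[0,0,0],[0,0,-5],0]
  ]
}}

```text
clock: 5.52
tcp_pos: [473.8, 56.3, 143.9]
tcp_rot: [-3.103, -0.493, -0.003]
wrist_force: [1.1, 0.8, 9.0]
grip_width: 0.6
```

Request:
{"api": "send_rows", "payload": {
  "motion": [
    [[0,0,0],[0,0,-1],0],
    [[0,0,0],[0,0,-2],0],
    [[0,0,0],[0,0,-3],0],
    [[0,0,0],[0,0,-3],0]
  ]
}}

```text
clock: 5.85
tcp_pos: [474.0, 56.3, 141.0]
tcp_rot: [-3.103, -0.493, -0.003]
wrist_force: [2.6, -0.1, 7.7]
grip_width: 0.5
```

Request:
{"api": "send_rows", "payload": {
  "motion": [
    [[0,0,0],[-4,-1.3,-5],0],
    [[0,0,0],[-7.9,-2.6,-10],0],
    [[0,0,0],[-11.3,-3.8,-15],0],
    [[0,0,0],[-14.2,-4.7,-20],0],
    [[0,0,0],[-17.1,-5.7,-25],0]
  ]
}}

```text
clock: 6.27
tcp_pos: [456.1, 50.4, 115.6]
tcp_rot: [-3.103, -0.493, -0.001]
wrist_force: [0.5, 0.3, 5.0]
grip_width: 0.6
```

Request:
{"api": "send_rows", "payload": {
  "motion": [
    [[0,0,0],[-1.2,-0.4,-2.5],0],
    [[0,0,0],[-2.4,-0.8,-5],0],
    [[0,0,0],[-3.5,-1.2,-7.5],0],
    [[0,0,0],[-4.5,-1.5,-10],0]
  ]
}}

```text
clock: 6.6
tcp_pos: [451.4, 48.9, 105.3]
tcp_rot: [-3.103, -0.493, -0.0]
wrist_force: [0.3, -0.8, 2.9]
grip_width: 0.7
```

Request:
{"api": "send_rows", "payload": {
  "motion": [
    [[0,0,0],[-1,-0.3,-2.5],0],
    [[0,0,0],[-1.8,-0.6,-5],0],
    [[0,0,0],[-2.5,-0.8,-7.5],0],
    [[0,0,0],[-3.2,-1,-10],0],
    [[0,0,0],[-3.8,-1.2,-12.5],0]
  ]
}}

```text
clock: 7.02
tcp_pos: [447.5, 47.5, 92.6]
tcp_rot: [-3.103, -0.493, 0.0]
wrist_force: [0.7, 0.8, -0.1]
grip_width: 0.4
```

Request:
{"api": "send_rows", "payload": {
  "motion": [
    [[0,0,0],[-0.6,-0.2,-2],0],
    [[0,0,0],[-1.2,-0.4,-4],0],
    [[0,0,0],[-1.7,-0.5,-6],0],
    [[0,0,0],[-2,-0.6,-8],0],
    [[0,0,0],[-2,-0.6,-8],0]
  ]
}}

```text
clock: 7.43
tcp_pos: [445.4, 47.0, 84.6]
tcp_rot: [-3.103, -0.493, 0.001]
wrist_force: [0.1, 0.4, 0.0]
grip_width: 0.2
```

```bash
python3 - <<'E'
from h import *
s=wrist();im=s['img'].copy();print(s['tcp'][:3,3],robot.state()['wrist_force'])
cv2.imwrite('pics/c4.png',cv2.resize(im[:,120:520],None,fx=1.5,fy=1.5)[:,:,::-1])
P=(484,59.5,np.radians(18.4))
for dz in(-3,0,3,5):
    for r in(82,120):print(dz,r,[((proj(s,sw(P,55-r,y,63+dz))-[120,0])*1.5).round(1) for y in(-42,42)])
E
```

```text
[445.35  46.98  84.6 ] [ 0.34  1.17 -0.59]
-3 82 [array([387.5, 313.8]), array([209.2, 314.5])]
-3 120 [array([383.7, 387.1]), array([213.7, 387.8])]
0 82 [array([388.8, 315.7]), array([208. , 316.5])]
0 120 [array([384.9, 389.9]), array([212.6, 390.6])]
3 82 [array([390. , 317.8]), array([206.8, 318.6])]
3 120 [array([386. , 392.8]), array([211.5, 393.5])]
5 82 [array([390.9, 319.1]), array([205.9, 319.9])]
5 120 [array([386.8, 394.8]), array([210.7, 395.5])]
```

View pics/c4.png

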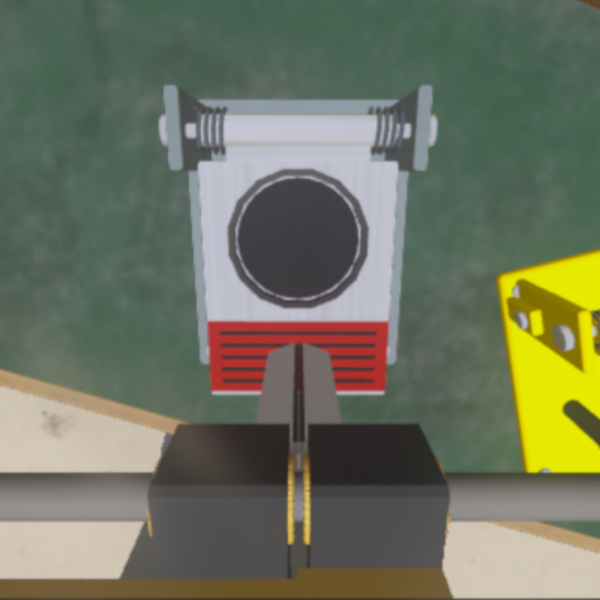

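The step has snapped down: the plate is level, the ring at (298,238) now looks round, and the tips sit over the ribs at (298,345). I'll centre on the toe at r≈99 mm and creep down.

Request:
{"api": "send_rows", "payload": {
  "motion": [
    [[0,0,0],[-1.5,-0.5,-4],0],
    [[0,0,0],[-3,-1,-8],0],
    [[0,0,0],[-3,-1,-12],0],
    [[0,0,0],[-3,-1,-14],0],
    [[0,0,0],[-3,-1,-14],0]
  ]
}}

```text
clock: 7.9
tcp_pos: [442.2, 46.0, 70.4]
tcp_rot: [-3.102, -0.493, 0.001]
wrist_force: [-0.4, -0.4, 0.0]
grip_width: 0.5
```

Request:
{"api": "send_rows", "payload": {
  "motion": [
    [[0,0,0],[0,0,-0.2],0],
    [[0,0,0],[0,0,-0.4],0],
    [[0,0,0],[0,0,-0.6],0],
    [[0,0,0],[0,0,-0.8],0],
    [[0,0,0],[0,0,-0.8],0]
  ]
}}

```text
clock: 8.32
tcp_pos: [442.7, 46.0, 70.2]
tcp_rot: [-3.103, -0.493, -0.0]
wrist_force: [0.7, -0.5, 0.5]
grip_width: 0.6
```

Request:
{"api": "send_rows", "payload": {
  "motion": [
    [[0,0,0],[0,0,-0.2],0],
    [[0,0,0],[0,0,-0.4],0],
    [[0,0,0],[0,0,-0.6],0],
    [[0,0,0],[0,0,-0.6],0]
  ]
}}

```text
clock: 8.65
tcp_pos: [442.6, 46.0, 69.6]
tcp_rot: [-3.103, -0.493, -0.0]
wrist_force: [0.1, -1.1, 0.3]
grip_width: 0.4
```

Request:
{"api": "send_rows", "payload": {
  "motion": [
    [[0,0,0],[0,0,-0.2],0],
    [[0,0,0],[0,0,-0.4],0],
    [[0,0,0],[0,0,-0.6],0],
    [[0,0,0],[0,0,-0.8],0],
    [[0,0,0],[0,0,-0.8],0]
  ]
}}

```text
clock: 9.07
tcp_pos: [442.5, 46.0, 68.7]
tcp_rot: [-3.103, -0.493, 0.0]
wrist_force: [-0.1, -0.3, -0.3]
grip_width: 0.6
```

Request:
{"api": "send_rows", "payload": {
  "motion": [
    [[0,0,0],[0,0,-0.2],0],
    [[0,0,0],[0,0,-0.4],0],
    [[0,0,0],[0,0,-0.6],0],
    [[0,0,0],[0,0,-0.6],0]
  ]
}}

```text
clock: 9.4
tcp_pos: [442.6, 46.0, 68.1]
tcp_rot: [-3.103, -0.493, 0.0]
wrist_force: [0.4, 1.0, 0.4]
grip_width: 0.5
```

Request:
{"api": "send_rows", "payload": {
  "motion": [
    [[0,0,0],[0,0,-0.2],0],
    [[0,0,0],[0,0,-0.4],0],
    [[0,0,0],[0,0,-0.5],0],
    [[0,0,0],[0,0,-0.5],0]
  ]
}}

```text
clock: 9.73
tcp_pos: [442.5, 46.0, 67.6]
tcp_rot: [-3.103, -0.493, 0.0]
wrist_force: [0.8, 0.4, -0.4]
grip_width: 0.5
```

Request:
{"api": "send_rows", "payload": {
  "motion": [
    [[0,0,0],[0,0,-0.2],0],
    [[0,0,0],[0,0,-0.4],0],
    [[0,0,0],[0,0,-0.5],0],
    [[0,0,0],[0,0,-0.5],0]
  ]
}}

```text
clock: 10.07
tcp_pos: [442.5, 46.0, 67.1]
tcp_rot: [-3.103, -0.493, 0.0]
wrist_force: [0.0, -0.2, -0.5]
grip_width: 0.5
```

Request:
{"api": "send_rows", "payload": {
  "motion": [
    [[0,0,0],[0,0,-0.2],0],
    [[0,0,0],[0,0,-0.4],0],
    [[0,0,0],[0,0,-0.5],0],
    [[0,0,0],[0,0,-0.5],0]
  ]
}}

```text
clock: 10.4
tcp_pos: [442.6, 46.0, 66.8]
tcp_rot: [-3.103, -0.493, -0.0]
wrist_force: [-0.4, 0.8, 2.7]
grip_width: 0.5
```

Request:
{"api": "send_rows", "payload": {
  "motion": [
    [[0,0,0],[0,0,-0.2],0],
    [[0,0,0],[0,0,-0.4],0],
    [[0,0,0],[0,0,-0.5],0],
    [[0,0,0],[0,0,-0.5],0]
  ]
}}

```text
clock: 10.73
tcp_pos: [442.7, 46.0, 66.6]
tcp_rot: [3.102, 0.493, 0.0]
wrist_force: [-4.7, -1.3, 13.7]
grip_width: 0.8
```

Request:
{"api": "send_rows", "payload": {
  "motion": [
    [[0,0,0],[0,0,0.06],0],
    [[0,0,0],[0,0,0.06],0],
    [[0,0,0],[0,0,0.06],0]
  ]
}}

```text
clock: 10.98
tcp_pos: [442.7, 46.1, 66.6]
tcp_rot: [3.103, 0.493, 0.0]
wrist_force: [-4.0, -0.6, 12.8]
grip_width: 0.5
```

Request:
{"api": "send_rows", "payload": {
  "motion": [
    [[0,0,0],[0,0,0],0],
    [[0,0,0],[0,0,0],0],
    [[0,0,0],[0,0,0],0]
  ]
}}

```text
clock: 11.23
tcp_pos: [442.6, 46.0, 66.6]
tcp_rot: [3.102, 0.493, 0.0]
wrist_force: [-4.3, -0.6, 13.4]
grip_width: 0.5
```

The force is steady at about 13–14 N. I'll hold it for more than 1 s, reading it along the way.

Request:
{"api": "send_rows", "payload": {
  "motion": [
    [[0,0,0],[0,0,0],0],
    [[0,0,0],[0,0,0],0],
    [[0,0,0],[0,0,0],0],
    [[0,0,0],[0,0,0],0],
    [[0,0,0],[0,0,0],0]
  ]
}}

```text
clock: 11.65
tcp_pos: [442.7, 46.0, 66.6]
tcp_rot: [3.102, 0.493, 0.0]
wrist_force: [-3.3, -0.6, 11.6]
grip_width: 0.2
```

Request:
{"api": "send_rows", "payload": {
  "motion": [
    [[0,0,0],[0,0,0],0],
    [[0,0,0],[0,0,0],0],
    [[0,0,0],[0,0,0],0],
    [[0,0,0],[0,0,0],0],
    [[0,0,0],[0,0,0],0]
  ]
}}

```text
clock: 12.07
tcp_pos: [442.7, 46.1, 66.6]
tcp_rot: [3.103, 0.493, 0.0]
wrist_force: [-3.9, -1.1, 12.7]
grip_width: 0.2
```

Request:
{"api": "send_rows", "payload": {
  "motion": [
    [[0,0,0],[0,0,0],0],
    [[0,0,0],[0,0,0],0],
    [[0,0,0],[0,0,0],0],
    [[0,0,0],[0,0,0],0],
    [[0,0,0],[0,0,0],0]
  ]
}}

```text
clock: 12.48
tcp_pos: [442.7, 46.0, 66.6]
tcp_rot: [3.102, 0.493, 0.0]
wrist_force: [-3.7, -0.3, 12.8]
grip_width: 0.8
```

The lean held at 11.6–13.7 N for about 1.8 s, so step 1 should be met. The step's top is at about 67 mm. I'll lift off and go above the bottle.

Request:
{"api": "send_rows", "payload": {
  "motion": [
    [[0,0,0],[0,0,15],0],
    [[0,0,0],[0,0,50],0],
    [[0,0,0],[0,0,90],0],
    [[0,0,0],[0,0,130],0],
    [[0,0,0],[0,0,170],0]
  ]
}}

```text
clock: 12.9
tcp_pos: [442.0, 46.2, 238.1]
tcp_rot: [-3.102, -0.494, 0.0]
wrist_force: [1.3, -0.7, -0.2]
grip_width: 0.6
```

Request:
{"api": "send_rows", "payload": {
  "motion": [
    [[0,0,0],[8,-36,5],70],
    [[0,0,0],[16,-72,10],70],
    [[0,0,0],[24,-108,10],70],
    [[0,0,0],[32,-144,10],70],
    [[0,0,0],[40,-180,10],70]
  ]
}}

```text
clock: 13.32
tcp_pos: [482.6, -135.8, 246.4]
tcp_rot: [3.102, 0.493, 0.001]
wrist_force: [0.6, -0.4, -0.3]
grip_width: 30.4
```

Request:
{"api": "send_rows", "payload": {
  "motion": [
    [[0,0,0],[8,-36,0],70],
    [[0,0,0],[16,-72,0],70],
    [[0,0,0],[24,-108,0],70],
    [[0,0,0],[32,-144,0],70],
    [[0,0,0],[40,-179,0],70]
  ]
}}

```text
clock: 13.73
tcp_pos: [522.5, -315.0, 246.0]
tcp_rot: [3.103, 0.493, -0.0]
wrist_force: [0.5, -0.4, 0.8]
grip_width: 63.9
```

Request:
{"api": "send_rows", "payload": {
  "motion": [
    [[0,0,0],[0,0,0],70],
    [[0,0,0],[0,0,-15],70],
    [[0,0,0],[0,0,-30],70],
    [[0,0,0],[0,0,-40],70],
    [[0,0,0],[0,0,-40],70]
  ]
}}

```text
clock: 14.15
tcp_pos: [521.5, -312.4, 203.9]
tcp_rot: [-3.101, -0.493, 0.004]
wrist_force: [-1.0, 0.6, -0.4]
grip_width: 69.8
```

```bash
python3 - <<'E'
from h import *
s=wrist();im=s['img'].copy();print(s['tcp'][:3,3])
for r in robot.place_of('wrist','oil_bottle'):print(r['p'],r['uv'],onz(s,r['uv'],0))
for r in robot.silhouettes('wrist','oil_bottle'):print(r['p'],r['extent'])
hsv=cv2.cvtColor(im,cv2.COLOR_RGB2HSV);m=cv2.inRange(hsv,(105,120,60),(130,255,255))
n,l,st,c=cv2.connectedComponentsWithStats(m)
for i in range(1,n):
    if st[i,4]>100:print(st[i],c[i],onz(s,c[i],66))
cv2.imwrite('pics/c5.png',cv2.resize(im[:,120:520],None,fx=1.5,fy=1.5)[:,:,::-1])
E
```

```text
[ 521.5  -312.4   203.92]
0.96 [319.5, 179.2] [ 518.48 -314.12    0.  ]
0.73 [303.8, 161.2, 335.2, 199.7]
[ 577    0   58   54 1301] [606.55  21.9 ] [ 757.41 -516.88   66.  ]
[308 181  19  21 308] [316.65 191.28] [ 518.41 -310.87   66.  ]
```

View pics/c5.png

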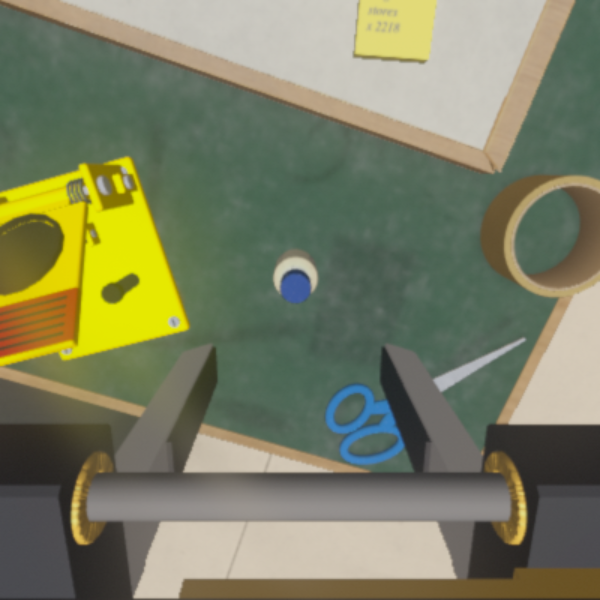

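The bottle stands upright at (296,275) in the crop, with its base and cap both giving about (518.5, −312) mm. The scissors and the yellow stand are clear of the finger paths. I'll descend around it.

Request:
{"api": "send_rows", "payload": {
  "motion": [
    [[0,0,0],[-3,0.5,-40],70],
    [[0,0,0],[-3,0.5,-75],70],
    [[0,0,0],[-3,0.5,-105],70],
    [[0,0,0],[-3,0.5,-125],70],
    [[0,0,0],[-3,0.5,-140],70]
  ]
}}

```text
clock: 14.72
tcp_pos: [519.4, -312.2, 65.0]
tcp_rot: [-3.102, -0.493, 0.001]
wrist_force: [0.3, -0.2, 0.3]
grip_width: 69.7
```

Request:
{"api": "send_rows", "payload": {
  "motion": [
    [[0,0,0],[0,0,-14],70],
    [[0,0,0],[0,0,-28],70],
    [[0,0,0],[0,0,-40],70],
    [[0,0,0],[0,0,-47],70],
    [[0,0,0],[0,0,-47],70]
  ]
}}

```text
clock: 15.13
tcp_pos: [519.2, -312.2, 18.3]
tcp_rot: [-3.102, -0.493, 0.002]
wrist_force: [0.7, -0.1, -0.2]
grip_width: 70.4
```

Request:
{"api": "send_rows", "payload": {
  "motion": [
    [[0,0,0],[0,0,0],30],
    [[0,0,0],[0,0,0],30],
    [[0,0,0],[0,0,0],30],
    [[0,0,0],[0,0,0],30],
    [[0,0,0],[0,0,0],30]
  ]
}}

```text
clock: 15.55
tcp_pos: [519.8, -312.6, 19.7]
tcp_rot: [3.102, 0.493, 0.001]
wrist_force: [-0.1, 1.2, 0.2]
grip_width: 40.1
```

Request:
{"api": "send_rows", "payload": {
  "motion": [
    [[0,0,0],[0,0,0],30],
    [[0,0,0],[0,0,0],30],
    [[0,0,0],[0,0,0],30]
  ]
}}

```text
clock: 15.8
tcp_pos: [519.8, -312.4, 19.5]
tcp_rot: [3.103, 0.493, 0.0]
wrist_force: [-0.6, 0.2, 5.3]
grip_width: 33.8
```

Request:
{"api": "send_rows", "payload": {
  "motion": [
    [[0,0,0],[0,0,0],28],
    [[0,0,0],[0,0,0],28],
    [[0,0,0],[0,0,0],28]
  ]
}}

```text
clock: 16.05
tcp_pos: [519.7, -312.5, 19.5]
tcp_rot: [3.103, 0.493, 0.0]
wrist_force: [-1.5, 0.9, 6.1]
grip_width: 33.8
```

Request:
{"api": "send_rows", "payload": {
  "motion": [
    [[0,0,0],[0,0,2],28],
    [[0,0,0],[0,0,5],28],
    [[0,0,0],[0,0,10],28],
    [[0,0,0],[0,0,16],28],
    [[0,0,0],[0,0,20],28]
  ]
}}

```text
clock: 16.47
tcp_pos: [519.8, -312.6, 40.1]
tcp_rot: [3.102, 0.493, 0.001]
wrist_force: [0.4, -0.7, -0.4]
grip_width: 33.5
```

```bash
python3 - <<'E'
from h import *
s=wrist();im=s['img'].copy();st=robot.state();print(s['tcp'][:3,3],st['wrist_force'],st['grip_width'])
T=np.linalg.inv(s['tcp'])
for r in robot.place_of('wrist','oil_bottle'):
    for z in (17,20,22):print(r['p'],z,onz(s,r['uv'],z))
cv2.imwrite('pics/c6.png',cv2.resize(im[:,120:520],None,fx=1.5,fy=1.5)[:,:,::-1])
E
```

```text
[ 519.77 -312.61   40.11] [-0.24 -0.33  0.35] 33.87229244318446
0.6 17 [ 518.93 -313.09   17.  ]
0.6 20 [ 520.06 -312.72   20.  ]
0.6 22 [ 520.81 -312.47   22.  ]
```

View pics/c6.png

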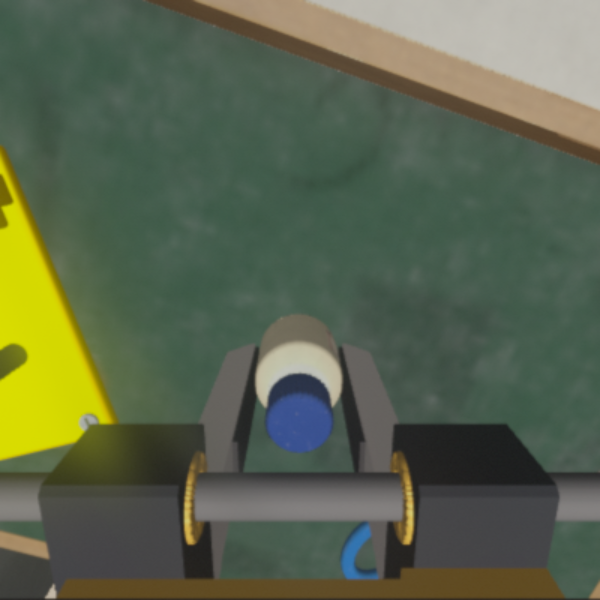

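The bottle is held upright between the pads, cap at (300,415) in the crop, and its base is about 19.5 mm below the TCP. I'll lift it, carry it over, and look at the ring again from above the stand.

Request:
{"api": "send_rows", "payload": {
  "motion": [
    [[0,0,0],[0,0,25],28],
    [[0,0,0],[0,0,60],28],
    [[0,0,0],[0,0,98],28],
    [[0,0,0],[0,0,136],28],
    [[0,0,0],[0,0,172],28]
  ]
}}

```text
clock: 16.98
tcp_pos: [519.3, -312.3, 213.4]
tcp_rot: [3.103, 0.493, 0.001]
wrist_force: [0.4, -0.2, -1.0]
grip_width: 33.5
```

Request:
{"api": "send_rows", "payload": {
  "motion": [
    [[0,0,0],[-2,25,15],28],
    [[0,0,0],[-5,60,20],28],
    [[0,0,0],[-8,97,20],28],
    [[0,0,0],[-11,134,20],28],
    [[0,0,0],[-14,171,20],28]
  ]
}}

```text
clock: 17.4
tcp_pos: [505.0, -139.9, 231.4]
tcp_rot: [3.102, 0.492, 0.001]
wrist_force: [1.6, -0.2, -0.4]
grip_width: 33.9
```

Request:
{"api": "send_rows", "payload": {
  "motion": [
    [[0,0,0],[-3,37,0],28],
    [[0,0,0],[-6,74,0],28],
    [[0,0,0],[-9,111,0],28],
    [[0,0,0],[-12,148,0],28],
    [[0,0,0],[-14,180,0],28]
  ]
}}

```text
clock: 17.82
tcp_pos: [490.9, 40.9, 231.4]
tcp_rot: [3.102, 0.494, 0.001]
wrist_force: [0.0, 0.5, -0.7]
grip_width: 33.6
```

Request:
{"api": "send_rows", "payload": {
  "motion": [
    [[0,0,0],[1,15,0],28],
    [[0,0,0],[1,24,0],28],
    [[0,0,0],[1,24,0],28],
    [[0,0,0],[1,24,0],28]
  ]
}}

```text
clock: 18.15
tcp_pos: [492.6, 61.7, 231.1]
tcp_rot: [3.103, 0.493, -0.0]
wrist_force: [-0.3, -0.4, -1.4]
grip_width: 34.0
```

```bash
python3 - <<'E'
from h import *
s=wrist();im=s['img'].copy();st=robot.state();print(s['tcp'][:3,3],st['wrist_force'],st['grip_width'])
# ring centre from pre-lean view
k=dict(s);T=s['tcp'].copy();T[:3,:3]=Ro.from_rotvec([-3.103,-.493,0]).as_matrix();T[:3,3]=[445.35,46.98,84.6]
W=np.linalg.inv(T@np.array(s['tool_from_camera']));k['R']=W[:3,:3];k['t']=W[:3,3]
c=cv2.imread('pics/c4.png')
for tag,g,ss,f in(('old',c[150:318,215:385],k,lambda p:((p[0]+215)/1.5+120,(p[1]+150)/1.5)),):
    m=(g.max(2)<75).astype(np.uint8);m=cv2.morphologyEx(m,cv2.MORPH_CLOSE,np.ones((7,7)))
    h=max(cv2.findContours(m,0,1)[0],key=cv2.contourArea);e=cv2.fitEllipse(h);print(e,onz(ss,f(e[0]),67),onz(ss,f(e[0]),71))
P=(484,59.5,np.radians(18.4));print(sw(P,10,0,67))
for r in robot.place_of('wrist','ring_spot'):print('ring',r['p'],r['uv'],onz(s,r['uv'],10))
cv2.imwrite('pics/c7.png',cv2.resize(im[:,120:520],None,fx=1.5,fy=1.5)[:,:,::-1])
E
```

```text
[492.59  61.7  231.08] [-0.85 -1.29 -0.41] 33.697575405789095
((82.75899505615234, 90.76119232177734), (115.46284484863281, 122.1217269897461), 2.8755993843078613) [492.26  62.36  67.  ] [492.84  62.55  71.  ]
[493.49  62.66  67.  ]
ring 0.65 [452.0, 227.9] [ 478.15 -141.48   10.  ]
```

View pics/c7.png

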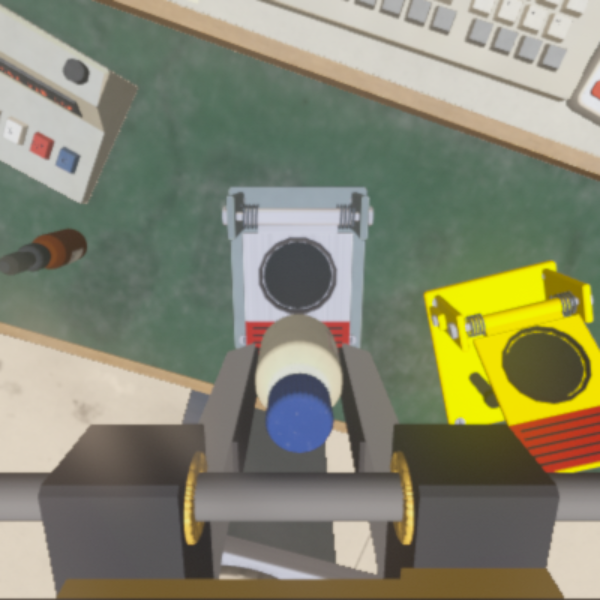

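Step still down, and the ring at (298,275) in the crop measures about (493, 62.5) mm, so the TCP is within 1 mm of it. I'll lower the bottle.

Request:
{"api": "send_rows", "payload": {
  "motion": [
    [[0,0,0],[0.4,0.8,-35],28],
    [[0,0,0],[0.4,0.8,-70],28],
    [[0,0,0],[0.4,0.8,-100],28],
    [[0,0,0],[0.4,0.8,-118],28],
    [[0,0,0],[0.4,0.8,-128],28]
  ]
}}

```text
clock: 18.67
tcp_pos: [491.8, 61.7, 100.8]
tcp_rot: [3.103, 0.49, -0.005]
wrist_force: [-0.4, 0.1, -1.5]
grip_width: 33.8
```

Request:
{"api": "send_rows", "payload": {
  "motion": [
    [[0,0,0],[0,0,-3],28],
    [[0,0,0],[0,0,-6],28],
    [[0,0,0],[0,0,-9],28],
    [[0,0,0],[0,0,-12],28],
    [[0,0,0],[0,0,-12],28]
  ]
}}

```text
clock: 19.08
tcp_pos: [493.3, 63.2, 91.5]
tcp_rot: [3.103, 0.493, 0.001]
wrist_force: [0.1, -0.6, -0.8]
grip_width: 33.6
```

Request:
{"api": "send_rows", "payload": {
  "motion": [
    [[0,0,0],[0,0,-0.6],28],
    [[0,0,0],[0,0,-1.2],28],
    [[0,0,0],[0,0,-1.8],28],
    [[0,0,0],[0,0,-2.2],28],
    [[0,0,0],[0,0,-2.2],28]
  ]
}}

```text
clock: 19.5
tcp_pos: [493.0, 63.3, 89.0]
tcp_rot: [-3.103, -0.493, -0.0]
wrist_force: [-0.0, 0.4, -0.5]
grip_width: 33.9
```

Request:
{"api": "send_rows", "payload": {
  "motion": [
    [[0,0,0],[0,-0.3,-0.5],28],
    [[0,0,0],[0,-0.5,-1],28],
    [[0,0,0],[0,-0.5,-1.5],28],
    [[0,0,0],[0,-0.5,-1.5],28]
  ]
}}

```text
clock: 19.83
tcp_pos: [492.9, 62.8, 87.4]
tcp_rot: [-3.103, -0.493, 0.0]
wrist_force: [-0.4, -0.2, -1.0]
grip_width: 34.1
```

Request:
{"api": "send_rows", "payload": {
  "motion": [
    [[0,0,0],[0,0,-0.2],28],
    [[0,0,0],[0,0,-0.4],28],
    [[0,0,0],[0,0,-0.6],28],
    [[0,0,0],[0,0,-0.6],28]
  ]
}}

```text
clock: 20.17
tcp_pos: [492.9, 62.9, 86.9]
tcp_rot: [-3.103, -0.493, 0.0]
wrist_force: [-0.7, -0.4, -1.2]
grip_width: 33.7
```

Request:
{"api": "send_rows", "payload": {
  "motion": [
    [[0,0,0],[0,0,-0.2],28],
    [[0,0,0],[0,0,-0.4],28],
    [[0,0,0],[0,0,-0.5],28],
    [[0,0,0],[0,0,-0.5],28]
  ]
}}

```text
clock: 20.5
tcp_pos: [493.0, 62.9, 86.4]
tcp_rot: [-3.103, -0.493, -0.0]
wrist_force: [-0.6, 0.6, -0.2]
grip_width: 33.8
```

Request:
{"api": "send_rows", "payload": {
  "motion": [
    [[0,0,0],[0,0,-0.2],28],
    [[0,0,0],[0,0,-0.3],28],
    [[0,0,0],[0,0,-0.4],28],
    [[0,0,0],[0,0,-0.4],28]
  ]
}}

```text
clock: 20.83
tcp_pos: [493.0, 62.9, 86.1]
tcp_rot: [-3.103, -0.493, -0.0]
wrist_force: [-0.1, 0.0, 0.5]
grip_width: 33.8
```

Request:
{"api": "send_rows", "payload": {
  "motion": [
    [[0,0,0],[0,0,-0.2],28],
    [[0,0,0],[0,0,-0.4],28],
    [[0,0,0],[0,0,-0.4],28]
  ]
}}

```text
clock: 21.08
tcp_pos: [493.1, 62.9, 86.0]
tcp_rot: [3.103, 0.493, 0.001]
wrist_force: [-2.8, -1.5, 7.2]
grip_width: 33.9
```

Seated at 7 N. I'll ease off a little, then open slowly.

Request:
{"api": "send_rows", "payload": {
  "motion": [
    [[0,0,0],[0,0,0.2],28],
    [[0,0,0],[0,0,0.2],36],
    [[0,0,0],[0,0,0.2],38],
    [[0,0,0],[0,0,0.2],42],
    [[0,0,0],[0,0,0.2],50]
  ]
}}

```text
clock: 21.5
tcp_pos: [493.0, 62.8, 85.8]
tcp_rot: [-3.103, -0.493, 0.0]
wrist_force: [0.1, -0.4, -0.7]
grip_width: 45.6
```

Request:
{"api": "send_rows", "payload": {
  "motion": [
    [[0,0,0],[0,0,0],62],
    [[0,0,0],[0,0,0],62],
    [[0,0,0],[0,0,0],62],
    [[0,0,0],[0,0,0],62],
    [[0,0,0],[0,0,0],62]
  ]
}}

```text
clock: 21.92
tcp_pos: [493.0, 62.8, 85.8]
tcp_rot: [-3.103, -0.493, 0.0]
wrist_force: [0.5, 0.2, 0.1]
grip_width: 62.3
```

Request:
{"api": "send_rows", "payload": {
  "motion": [
    [[0,0,0],[0,0,10],62],
    [[0,0,0],[0,0,30],62],
    [[0,0,0],[0,0,60],62],
    [[0,0,0],[0,0,95],62],
    [[0,0,0],[0,0,130],62]
  ]
}}

```text
clock: 22.33
tcp_pos: [492.4, 63.0, 217.9]
tcp_rot: [-3.102, -0.494, 0.001]
wrist_force: [0.8, 0.5, 0.1]
grip_width: 61.9
```

Request:
{"api": "send_rows", "payload": {
  "motion": [
    [[0,0,0],[0,0,15],62],
    [[0,0,0],[0,0,20],62],
    [[0,0,0],[0,0,20],62],
    [[0,0,0],[0,0,20],62]
  ]
}}

```text
clock: 22.67
tcp_pos: [492.6, 62.7, 235.4]
tcp_rot: [3.103, 0.493, -0.001]
wrist_force: [0.3, 0.2, -0.4]
grip_width: 62.2
```

```bash
python3 - <<'E'
from h import *
s=wrist();im=s['img'].copy();print(s['tcp'][:3,3])
for r in robot.place_of('wrist','oil_bottle'):print(r['p'],r['uv'],onz(s,r['uv'],67))
hsv=cv2.cvtColor(im,cv2.COLOR_RGB2HSV);m=cv2.inRange(hsv,(105,120,60),(130,255,255))
n,l,st,c=cv2.connectedComponentsWithStats(m)
for i in range(1,n):
    if st[i,4]>100:print(st[i],c[i],onz(s,c[i],133))
cv2.imwrite('pics/c8.png',cv2.resize(im[:,120:520],None,fx=1.5,fy=1.5)[:,:,::-1])
E
```

```text
[492.59  62.7  235.37]
0.82 [319.4, 179.3] [497.15  63.16  67.  ]
[ 576    8   64   67 2595] [613.56  35.57] [ 704.16 -128.27  133.  ]
[309 189  21  20 331] [319.08 198.74] [492.25  62.06 133.  ]
```

View pics/c8.png

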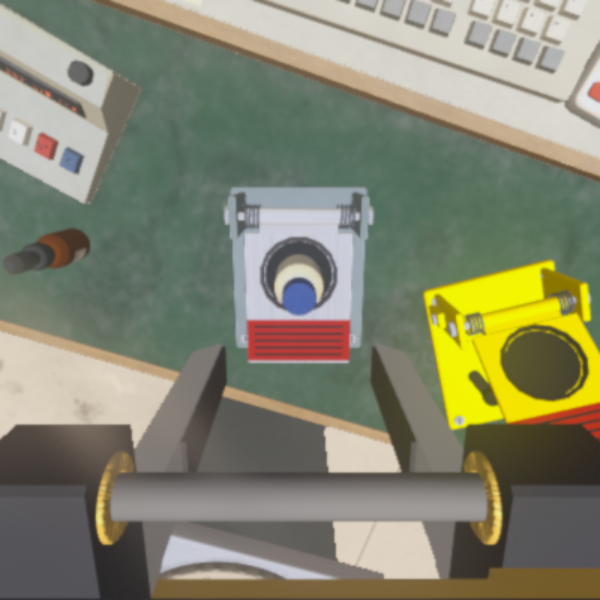

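The bottle stands upright in the ring at (299,275). Its cap measures (492, 62) mm against (493, 62.5) for the ring. The step is down and the gripper is clear.

```bash
python3 -c "
from plant import robot
print(robot.sign_off())"
```

```text
the job is handed in; nothing more can be done
None
```

I carried out both parts of the task and handed the job in at about 23 s of the 64 s allowed. No verdict was reported.

- **Step:** I pushed the grey stand's red toe plate past its over-centre point with closed fingertips, and it snapped down and stayed down. I then leaned on it for about 1.8 s. The vertical force readings in that time were 11.6 to 13.7 N, with 3 to 5 N of sideways force as well, so the lean was not purely straight down. No reading came near the 25 N limit, but forces were only read at the end of each move call.
- **Bottle:** I gripped it, carried it over the yellow look-alike stand and set it in the ring, seating it with about 7 N before letting go.
- **Last checks:** The final wrist picture shows the bottle upright inside the ring, the step level and the gripper clear. The cap measured about 1 mm from the ring's centre. The network's estimate of the bottle's base was about 4 mm off, which is still inside the 12 mm limit.
- **Other things on the desk:** I didn't measure the bystanders' positions again. The arm kept clear of them, and the dropper bottle showed no movement in the last picture.

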